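Lock a carved block in the chase with a T key

ROBOT

A 6-joint arm with a two-finger parallel gripper is mounted at the origin on the work surface. World frame = base frame: x ahead of the robot, y to its left, z up, the work surface at z = 0. Lengths are in m, angles in rad, forces in N, time in s.
With the tool pointing down it reaches from about 0.3 to 0.775 m from the base axis. Payload 14.6 kg.
Tool frame: the origin (TCP) lies on the centre line of the jaws, within the pads' length; the fingertips stand 19 mm ahead of it and the grasp point (between the pads) is the TCP; y points along the fingers, x is the direction in which the jaws open and shut, and the axes are right-handed (so a half turn about y gives the same grasp; the last joint's range is limited). The gripper opens to 94 mm and grips with 3 to 60 N. Pads are 16 mm wide; open, the fingers measure 119 mm over their backs; the gripper's body (75 mm by 177 mm) begins 78 mm behind the grasp point.
Start: joints at [-1.237, 0.3, 1.521, -0, 1.321, -0.067], TCP at [0.215, -0.506, 0.224] pointing down, gripper open.
Joint ranges: [-3.03, 3.03], [-0.79, 2.21], [0.23, 2.52], [-1.04, 4.18], [0, 3.07], [-2.55, 2.55]. Speed limits (rad/s): [2.22, 2.22, 2.57, 3.14, 3.14, 3.14].

INTERFACE

Orientations are given as [roll, pitch, yaw] about the fixed x, y, z axes, in that order (R = Rz(yaw) Ry(pitch) Rx(roll)).
In Python, from station import ctrl, optics gives the robot as it stands.
- The arm moves only by the tool jog_arm, never from a script. Its argument "targets" is a list of rows, each a list of 3 entries, a list of its own where there are three numbers: the finger opening in cm, from 0 to 9.4, then the shift along the tool's x, y, z in cm, then the turn about the tool's y in rad. A call has 1 to 10 rows; each row is the pose to reach, as a shift and turn from the pose commanded when the call began, along the tool's axes at that moment; what a row does not reach only later rows make up. A row lasts 1/10 s, in which the tool goes at most 50 mm and 8.59 degrees, less where a joint would pass 70% of its speed; a pose out of reach is approached as far as the arm can. A call with a gripper value outside its range is refused whole. The fingers move at their own pace and stop on an object; "grip_force" is the grip in N (left out, the last holds). Time passes only in rows, so rows that repeat a pose let the fingers close. It gives the time, the measured TCP pose, the force and the opening at its end, in the units of the state.
- ctrl.get_obs(): the state, without advancing time (a new reading comes with each control period).
- optics.camera(name): name is "scene" or "side" or "wrist"; returns a dict with "img" (384x512x3 uint8, red, green, blue), "range_z" (384x512 float32, m along the optical axis (not along the pixel's ray), 0 where there is no reading), "camera_matrix" (3x3 intrinsics, pixels), "world_to_cam" (4x4, takes a point from world to camera coordinates); the wrist camera has in their place "mount" (4x4, takes a point from camera to tool coordinates, whose origin is the TCP and whose axes are the tool frame's). Camera axes: x right, y up, looking along -z (the intrinsics and any distortion apply to the point x, -y, -z); pixel columns grow to the right and rows downward; lengths in m; the calibration is good to about 2 mm. The wrist camera is an equidistant fisheye: a pixel r from the principal point sees the ray r / f radians off the axis. A picture is of the moment at which its call begins: read the wrist's pose just before it.
- ctrl.hand_in(): hands the job in, once; it reports no verdict.
The state is a dict: "time_s": time; "qpos": joint angles; "joint_vel": joint speeds; "tau": joint torques, N m; "ee_pos": TCP position; "eef_rot": TCP orientation; "force": force on the tool from outside, world axes, zero at the start; "moment": the same for the moment, N m; "grip_width": finger opening in m.
Only numpy, scipy, OpenCV 4.12 (cv2) and the standard library are available. Lean on these libraries where they do the work, as an engineer would, in place of code of your own. Each camera call takes 0.05 s, during which the arm holds its last target. There are 200 camera calls.

TASK

Lock the loose printing block in its chase: take the square-shanked T key from its rest, put it into the quoin and, pressing only lightly, turn it until the square finds the hidden socket and drops fully home. Then tighten clockwise until the block is held snug (resistance clearly rising, not cranked down hard), draw the key out and stand it back in its rest, leaving everything else on the bench where it is.

Things in the scene. Friction and masses are not known exactly. Their poses are not given: they have to be found in the camera images.
- key: steel T key, 0.2 kg, standing upright in its wooden rest. Origin at the centre of its lower end (the tip), z up the shank, x along the cross bar. Shank 12 x 12 mm square (sides parallel to x and y), its last 1.5 mm chamfered to 11 x 11 mm; cross bar 84 x 14 x 14 mm, its centre 88 mm above the tip, total height 95 mm
- key_tip (a point): centre of the key's lower end (same point as the key's origin)
- key_rest: beech block 80 x 64 x 45 mm, fixed to the bench, with one round blind hole, 20 mm across and 38 mm deep, in the middle of its top; origin under its centre. The key stands in the hole with its tip 7 mm above this origin; it goes back in at any turn
- rest_mouth (a point): centre of the hole's mouth, on top of the rest (45 mm above the bench)
- chase: plywood board 380 x 270 x 18 mm, fixed to the bench, carrying a dark steel frame (chase) 300 x 240 mm outside, its top 40 mm above the bench, packed with wooden strips. Origin on the bench under the frame's centre; x runs from the quoin to the block
- quoin: steel lock-up quoin in the chase, 50 x 130 x 24 mm, standing on the board; origin under its centre (18 mm above the bench), x towards the block. Inside is a cam that drives a 10 mm thick, slightly springy wood-faced jaw out of the +x side: 4 mm per radian turned clockwise seen from above. From its slack start it needs 0.1 to 1.2 rad to meet the block; then the clamping force grows by 80 to 100 N per radian
- quoin_mouth (a point): centre of the round guide hole in the quoin's top face (42 mm above the bench); the hole is 18.5 mm across and 8 mm deep and leads down to the cam; until the square has dropped in, 5 to 10 N is enough and more than 35 N would burr it
- quoin_socket (a point): centre of the cam's top face, 8 mm below the mouth. The cam has a square socket 13 x 13 mm, 13 mm deep. It may stand at ANY angle, which is not measured (this point does not turn with it): find the square by turning the key under light pressure until its tip drops 13 mm below this point
- quoin_jaw (a point): centre of the quoin's +x edge, where the jaw slides out. Feel of the key: 0.15 to 0.2 N m turns the cam freely (the lower value when stopped, the upper while moving), 0.08 N m more when the jaw presses with 20 N, 0.16 more at 40 N, 0.3 more at 75 N. The cam stays where it is left, easing back only above about 45 N
- block: carved wooden printing block 173 x 150 x 23 mm, 0.3 to 0.55 kg, loose in the chase beyond the quoin's jaw with a few millimetres of play; origin under its centre, lying on the board. It is snug when the quoin presses on it with 15 N or more; more than 75 N would crush its edge
- pigment_jar: closed glass jar, 72 mm across, 85 mm high; origin under its centre
- baren: rubbing pad, a flat disc 116 mm across with a strap handle 27 mm high; origin under its centre
- hake_brush: flat wide brush lying down, about 190 mm long, 85 mm wide; origin under its neck
- brayer: hand roller lying on its feet, about 150 mm long; origin under its neck, roller towards +x
- spare_quoin: second, loose quoin, 46 x 120 x 20 mm, not for this job
- mallet: wooden mallet lying down, 210 mm long, head towards +x, 50 mm high
- stick: spare strip of wooden furniture, 20 x 150 x 16 mm, lying on the far edge of the board
Mind the look-alikes: they are no part of the job. Leave any red or turquoise look-alike of the key alone.

How it is judged:
By the outcome, as a careful person would: the job done as asked, in the order asked, and still so for the second after the job is handed in, with the robot touching nothing.
It also fails if it takes over 72 s, if anything falls off the work surface, if the arm or the gripper's body presses on something with over 40 N, if the wrist force passes 120 N, or if a joint passes its speed limit or range.

## Working session

There is one attempt and no reset: what is moved stays moved. The work goes in short steps, Python scripts to look and compute and a tool call to move; the robot and the scene stay as the last step left them, time stands still between calls to the robot, and variables do not carry over. Pictures are saved under pics/ and viewed, about 8 in all and at most 12, crops included, and the job is handed in when it is done.

Besides the shell and the picture viewer there is one more tool, called after ">>>" in YAML: its name, and indented under it one key for each argument. jog_arm: Moves the arm, as the interface text tells. Its arguments: {"type":"object","properties":{"targets":{"type":"array","items":{"type":"array"}},"grip_force":{"type":"number"}},"required":["targets"]}

```bash
ls; mkdir -p pics; python3 - <<'E'
from station import ctrl, optics
import cv2, numpy as np
o=ctrl.get_obs(); print(o)
for n in ["scene","side"]:
    c=optics.camera(n); np.savez(f"pics/{n}.npz",**c)
    cv2.imwrite(f"pics/{n}.png",c["img"][:,:,::-1]); print(n,c["camera_matrix"],c["world_to_cam"],[k for k in c])
a=cv2.imread("pics/scene.png");b=cv2.imread("pics/side.png")
E
```

```text
pics
{'time_s': 0.0, 'qpos': array([-1.23658535e+00,  3.00460657e-01,  1.52158707e+00,  4.08760517e-06,
        1.32069511e+00, -6.66252396e-02]), 'joint_vel': array([-0.00059943,  0.0007284 ,  0.00173238,  0.00043026,  0.00015993,
        0.00051256]), 'tau': array([ 6.69835972e-04, -5.31808412e+01, -3.52730656e+01,  7.08561670e-02,
        2.44786829e-02, -1.12387474e-04]), 'ee_pos': array([ 0.2145094 , -0.50618101,  0.22388951]), 'eef_rot': array([-1.57071580e+00,  1.14736410e-03, -1.16996108e+00]), 'force': array([-0.7067711 ,  0.3796089 , -0.47825325]), 'moment': array([-0.030352  ,  0.0051174 , -0.00713181]), 'grip_width': 0.0937883833707083}
scene [[482.63949499   0.         254.60680809]
 [  0.         482.63949499 192.52949344]
 [  0.           0.           1.        ]] [[ 0.48048147  0.87699862 -0.00331347 -0.24033062]
 [-0.54940637  0.30394403  0.77831271  0.26463979]
 [ 0.68358628 -0.3721444   0.6278681  -1.88254553]
 [ 0.          0.          0.          1.        ]] ['img', 'range_z', 'camera_matrix', 'world_to_cam']
side [[449.13905511   0.         252.59842914]
 [  0.         449.13905511 195.32948467]
 [  0.           0.           1.        ]] [[-0.93237908 -0.36119766 -0.01433543  0.48593574]
 [ 0.25869046 -0.69442099  0.67146015 -0.18719311]
 [-0.25248466  0.62234695  0.74090199 -1.25128719]
 [ 0.          0.          0.          1.        ]] ['img', 'range_z', 'camera_matrix', 'world_to_cam']
```

View pics/scene.png

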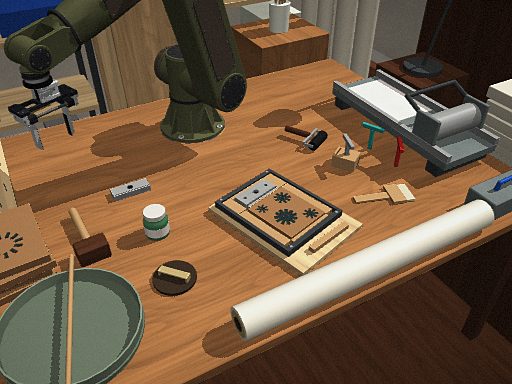

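View pics/side.png

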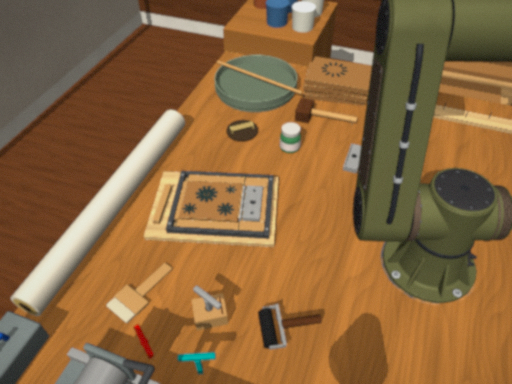

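The scene view shows the chase near (285,215), with the quoin near (256,190), and the key in its rest near (347,155). In the side view the quoin is at (252,202) and the key and rest at (209,303). The turquoise and red T keys lie beyond the rest. Next I'll enlarge crops.

```bash
cat > h.py <<'E'
import numpy as np, cv2
def pix2plane(c,u,v,z):
    K=c["camera_matrix"];T=c["world_to_cam"];R=T[:3,:3];t=T[:3,3]
    d=np.array([(u-K[0,2])/K[0,0],-(v-K[1,2])/K[1,1],-1.0])
    o=-R.T@t; dw=R.T@d; return o+dw*(z-o[2])/dw[2]
def proj(c,p):
    K=c["camera_matrix"];T=c["world_to_cam"];q=T[:3,:3]@np.asarray(p)+T[:3,3]
    return K[0,0]*q[0]/-q[2]+K[0,2], K[1,1]*-q[1]/-q[2]+K[1,2]
E
python3 - <<'E'
import cv2,numpy as np
from h import *
S=np.load("pics/scene.npz");D=np.load("pics/side.npz")
def crop(im,x,y,w,h,k): return cv2.resize(im[y:y+h,x:x+w],None,fx=k,fy=k,interpolation=cv2.INTER_CUBIC)
a=crop(S["img"],320,120,66,50,6);b=crop(S["img"],220,165,66,50,6);c=crop(D["img"],180,280,66,50,6);d=crop(D["img"],220,172,66,50,6)
o=np.vstack([np.hstack([a,b]),np.hstack([c,d])]);cv2.imwrite("pics/crops.png",o[:,:,::-1])
for n,c,l in(("S",S,[(347,158,.045),(256,190,.042)]),("D",D,[(209,303,.045),(252,202,.042)])):
    for u,v,z in l: print(n,pix2plane(c,u,v,z))
E
```

```text
S [0.52319106 0.34204271 0.045     ]
S [ 0.52285305 -0.00733521  0.042     ]
D [0.50220089 0.35005113 0.045     ]
D [ 0.52427485 -0.00466024  0.042     ]
```

View pics/crops.png

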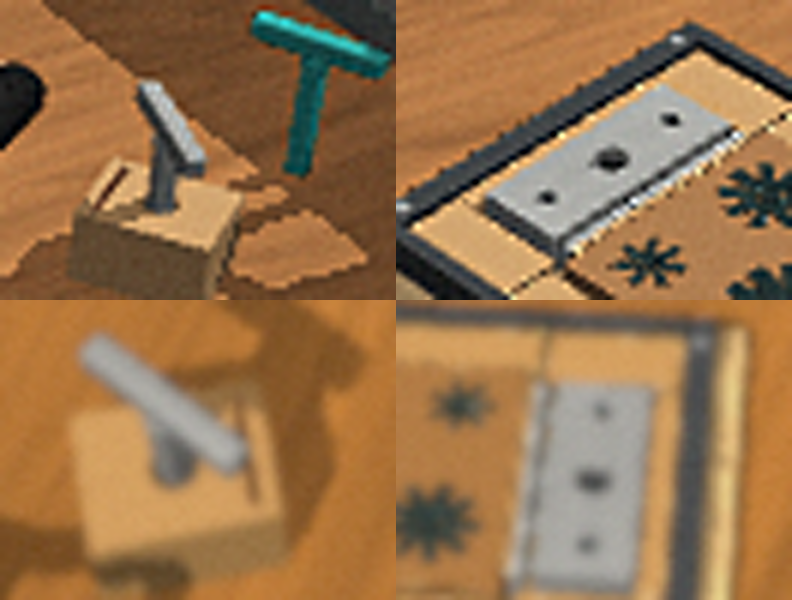

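Crops: the quoin hole is at scene (255.8,191.3) and side (252.9,202). The key bar's top runs from scene (344.5,134.5) to (352.5,147), and from side (195.5,287.5) to (219,305).

```bash
python3 - <<'E'
from h import *
S=np.load("pics/scene.npz");D=np.load("pics/side.npz")
for c,l in((S,[(255.8,191.3,.042),(344.8,134.8,.102),(352.7,146.2,.102)]),(D,[(252.9,202,.042),(195.5,287,.102),(219,305,.102)])):
    r=[pix2plane(c,*x) for x in l]; print(r[0].round(4),r[1].round(4),r[2].round(4),(r[1]+r[2])/2, np.arctan2(*(r[2]-r[1])[[1,0]]), np.linalg.norm(r[2]-r[1]))
# quoin long axis from small holes
for c,(a,b) in((S,[(245.3,197.8),(265.8,185)]),(D,[(254.3,190.5),(251.8,212.6)])):
    p,q=pix2plane(c,*a,.042),pix2plane(c,*b,.042); print(p,q,(p+q)/2,np.arctan2(*(q-p)[[1,0]]))
E
```

```text
[ 0.5282 -0.011   0.042 ] [0.4721 0.3633 0.102 ] [0.5408 0.3436 0.102 ] [0.50642644 0.35343556 0.102     ] -0.2802578309830403 0.07145997853453141
[ 0.5217 -0.0056  0.042 ] [0.5334 0.3491 0.102 ] [0.4601 0.3731 0.102 ] [0.49676618 0.36107834 0.102     ] 2.8251969683708835 0.07715892004870348
[ 0.54039434 -0.05411744  0.042     ] [0.51570496 0.03173205 0.042     ] [ 0.52804965 -0.0111927   0.042     ] 1.8508285089773722
[ 0.53474198 -0.05122817  0.042     ] [0.50972371 0.03443461 0.042     ] [ 0.52223284 -0.00839678  0.042     ] 1.8549485359055313
```

>>> jog_arm:
  targets:
    - [9.4,[-34,0,30],-0.87]
    - [9.4,[-34,0,30],-0.87]
    - [9.4,[-34,0,30],-0.87]
    - [9.4,[-34,0,30],-0.87]
    - [9.4,[-34,0,30],-0.87]
    - [9.4,[-34,0,30],-0.87]
    - [9.4,[-34,0,30],-0.87]
    - [9.4,[-34,0,30],-0.87]
    - [9.4,[-34,0,30],-0.87]
    - [9.4,[-34,0,30],-0.87]

```text
time_s: 1.1
ee_pos: [0.3589, -0.072, 0.2244]
eef_rot: [-1.57, -0.0, -0.294]
force: [-0.2, -1.8, -0.2]
grip_width: 0.094
```

>>> jog_arm:
  targets:
    - [9.4,[1,3,45.6],0]
    - [9.4,[1,3,45.6],0]
    - [9.4,[1,3,45.6],0]
    - [9.4,[1,3,45.6],0]
    - [9.4,[1,3,45.6],0]
    - [9.4,[1,3,45.6],0]
    - [9.4,[1,3,45.6],0]
    - [9.4,[1,3,45.6],0]
    - [9.4,[1,3,45.6],0]
    - [9.4,[1,3,45.6],0]

```text
time_s: 2.1
ee_pos: [0.5028, 0.3594, 0.1922]
eef_rot: [-1.572, 0.002, -0.298]
force: [-0.3, 0.1, -0.8]
grip_width: 0.0937
```

```bash
cat >> h.py <<'E'
from scipy.spatial.transform import Rotation as Ro
def snap(name):
    from station import ctrl,optics
    o=ctrl.get_obs(); c=optics.camera("wrist"); cv2.imwrite(f"pics/{name}.png",c["img"][:,:,::-1])
    np.savez(f"pics/{name}.npz",p=o["ee_pos"],r=o["eef_rot"],**c); print(o["time_s"],o["ee_pos"],o["eef_rot"]); return o,c
def wplane(n,u,v,z):
    d=np.load(f"pics/{n}.npz");K=d["camera_matrix"];M=d["mount"]
    a=np.array([(u-K[0,2])/K[0,0],(v-K[1,2])/K[1,1]]);th=np.hypot(*a)
    ray=np.array([a[0]/th*np.sin(th),-a[1]/th*np.sin(th),-np.cos(th)])
    R=Ro.from_euler("xyz",d["r"]).as_matrix()
    o=R@M[:3,3]+d["p"];dw=R@M[:3,:3]@ray
    return o+dw*(z-o[2])/dw[2]
E
python3 - <<'E'
from h import *
o,c=snap("w1"); print(c["mount"],c["camera_matrix"])
E
```

```text
2.1 [0.5027986  0.35939871 0.19224549] [-1.57226294  0.00175057 -0.29758067]
[[ 9.99999426e-01  5.00217744e-05 -1.07012779e-03 -8.35955025e-04]
 [-1.04487693e-03  2.66012990e-01 -9.63968878e-01 -1.59605479e-01]
 [ 2.36448460e-04  9.63969443e-01  2.66012889e-01  7.73146909e-02]
 [ 0.00000000e+00  0.00000000e+00  0.00000000e+00  1.00000000e+00]] [[297.31863964   0.         251.46519798]
 [  0.         297.31863964 189.69884067]
 [  0.           0.           1.        ]]
```

View pics/w1.png

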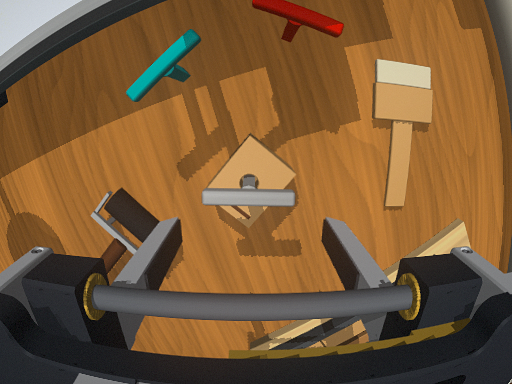

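Wrist view: the key bar lies level at u 203–297, v 190–205, nearly centred between the fingers. The rest is below it.

```bash
python3 - <<'E'
from h import *
i=cv2.cvtColor(cv2.imread("pics/w1.png"),cv2.COLOR_BGR2GRAY)
for u in (215,285): print(u,list(zip(range(184,212),i[184:212,u])))
print(list(zip(range(198,208),i[197,198:208])),list(zip(range(290,302),i[197,290:302])))
for p in [(203,191),(297,191),(203,205),(297,205)]: print(wplane("w1",*p,.102).round(4))
E
```

```text
215 [(184, np.uint8(170)), (185, np.uint8(172)), (186, np.uint8(172)), (187, np.uint8(172)), (188, np.uint8(122)), (189, np.uint8(107)), (190, np.uint8(119)), (191, np.uint8(154)), (192, np.uint8(171)), (193, np.uint8(174)), (194, np.uint8(181)), (195, np.uint8(178)), (196, np.uint8(176)), (197, np.uint8(173)), (198, np.uint8(168)), (199, np.uint8(169)), (200, np.uint8(171)), (201, np.uint8(168)), (202, np.uint8(168)), (203, np.uint8(159)), (204, np.uint8(125)), (205, np.uint8(91)), (206, np.uint8(101)), (207, np.uint8(136)), (208, np.uint8(137)), (209, np.uint8(134)), (210, np.uint8(134)), (211, np.uint8(133))]
285 [(184, np.uint8(169)), (185, np.uint8(164)), (186, np.uint8(131)), (187, np.uint8(94)), (188, np.uint8(86)), (189, np.uint8(102)), (190, np.uint8(108)), (191, np.uint8(113)), (192, np.uint8(139)), (193, np.uint8(160)), (194, np.uint8(163)), (195, np.uint8(166)), (196, np.uint8(167)), (197, np.uint8(163)), (198, np.uint8(164)), (199, np.uint8(159)), (200, np.uint8(159)), (201, np.uint8(161)), (202, np.uint8(162)), (203, np.uint8(160)), (204, np.uint8(158)), (205, np.uint8(125)), (206, np.uint8(89)), (207, np.uint8(91)), (208, np.uint8(95)), (209, np.uint8(92)), (210, np.uint8(94)), (211, np.uint8(94))]
[(198, np.uint8(120)), (199, np.uint8(124)), (200, np.uint8(125)), (201, np.uint8(112)), (202, np.uint8(131)), (203, np.uint8(160)), (204, np.uint8(172)), (205, np.uint8(175)), (206, np.uint8(174)), (207, np.uint8(175))] [(290, np.uint8(163)), (291, np.uint8(163)), (292, np.uint8(162)), (293, np.uint8(146)), (294, np.uint8(115)), (295, np.uint8(84)), (296, np.uint8(91)), (297, np.uint8(90)), (298, np.uint8(108)), (299, np.uint8(122)), (300, np.uint8(121)), (301, np.uint8(116))]
[0.4634 0.3788 0.102 ]
[0.5425 0.3546 0.102 ]
[0.459  0.3666 0.102 ]
[0.5392 0.342  0.102 ]
```

>>> jog_arm:
  targets:
    - [9.4,[-0.35,3,0.05],0.015]
    - [9.4,[-0.35,6.5,0.05],0.015]
    - [9.4,[-0.35,7.5,0.05],0.015]
    - [9.4,[-0.35,8,0.05],0.015]
    - [9.4,[-0.35,8,0.05],0.015]

```text
time_s: 2.65
ee_pos: [0.4998, 0.3574, 0.1154]
eef_rot: [-1.57, -0.001, -0.316]
force: [0.4, -0.7, -0.8]
grip_width: 0.0939
```

```bash
python3 - <<'E'
from h import *
o,c=snap("w2"); print(o["force"])
cv2.imwrite("pics/w2c.png",cv2.resize(cv2.imread("pics/w2.png")[150:350,130:380],None,fx=3,fy=3))
E
```

```text
2.65 [0.49979441 0.35737037 0.11538776] [-1.57015362e+00 -5.76893743e-04 -3.15711930e-01]
[ 0.36275744 -0.73696879 -0.78713371]
```

View pics/w2c.png

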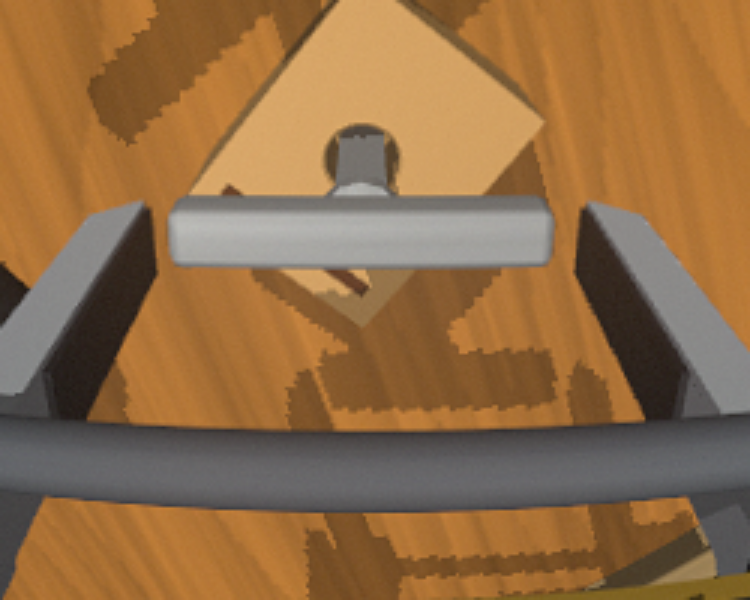

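The bar is centred at crop (361,238) between fingertips at u 155 and 577. The hole's far edge is at crop v≈123.

```bash
python3 - <<'E'
from h import *
d=np.load("pics/w2.npz");y=d["r"][2];cx=np.array([np.cos(y),np.sin(y)]);cz=np.array([-np.sin(y),np.cos(y)])
f=lambda u,v,z:wplane("w2",u/3+130,v/3+150,z)
b=f(361,238,.1);e=(b[:2]-d["p"][:2]);print("bar",b,e@cx,e@cz)
h=f(361.5,123,.045);hc=h[:2]-.01*cz;e=hc-d["p"][:2];print("hole",hc,e@cx,e@cz, f(323,158,.045),f(400,158,.045))
E
```

```text
bar [0.49938046 0.360447   0.1       ] -0.0013487569108602705 0.0027960367934666813
hole [0.49941128 0.36043396] -0.0013154183056922585 0.0027932111580245 [0.48952873 0.36381713 0.045     ] [0.50937026 0.35733206 0.045     ]
```

>>> jog_arm:
  targets:
    - [9.4,[-0.1,0.3,0.3],0]
    - [9.4,[-0.1,1.2,0.3],0]
    - [9.4,[-0.1,1.9,0.3],0]
    - [9.4,[-0.1,1.9,0.3],0]
    - [8.0,[-0.1,1.9,0.3],0]
    - [8.0,[-0.1,1.9,0.3],0]
    - [8.0,[-0.1,1.9,0.3],0]
    - [8.0,[-0.1,1.9,0.3],0]
  grip_force: 40

```text
time_s: 3.5
ee_pos: [0.4993, 0.3611, 0.0956]
eef_rot: [-1.571, -0.0, -0.315]
force: [0.7, 0.3, -1.0]
grip_width: 0.0835
```

>>> jog_arm:
  targets:
    - [8.0,[0,-2,0],0]
    - [8.0,[0,-5,0],0]
    - [8.0,[0,-9,0],0]
    - [8.0,[0,-10,0],-0.15]
    - [8.0,[13.9,-10,-34.2],-1.8]
    - [8.0,[13.9,-10,-34.2],-1.8]
    - [8.0,[13.9,-10,-34.2],-1.8]
    - [8.0,[13.9,-10,-34.2],-1.8]
    - [8.0,[13.9,-10,-34.2],-1.8]
    - [8.0,[13.9,-10,-34.2],-1.8]

```text
time_s: 4.5
ee_pos: [0.5194, 0.08, 0.1956]
eef_rot: [-1.571, -0.0, 0.68]
force: [1.0, -0.3, -2.1]
grip_width: 0.0836
```

>>> jog_arm:
  targets:
    - [8.0,[0,0,0],0]
    - [8.0,[0,0,0],-0.15]
    - [8.0,[0,0,0],-0.3]
    - [8.0,[0,0,0],-0.45]
    - [8.0,[0,0,0],-0.6]
    - [8.0,[0,0,0],-0.75]
    - [8.0,[0,0,0],-0.77]
    - [8.0,[0,0,0],-0.77]

```text
time_s: 5.3
ee_pos: [0.5196, 0.0822, 0.1955]
eef_rot: [-1.571, -0.0, 1.441]
force: [0.7, -0.4, -2.5]
grip_width: 0.0838
```

>>> jog_arm:
  targets:
    - [8.0,[-8.9,4,-1.7],0]
    - [8.0,[-8.9,4,-1.7],0]
    - [8.0,[-8.9,4,-1.7],0]
    - [8.0,[-8.9,4,-1.7],0]
    - [8.0,[-8.9,4,-1.7],0]

```text
time_s: 5.8
ee_pos: [0.5256, -0.0078, 0.156]
eef_rot: [-1.572, -0.0, 1.443]
force: [0.3, -0.5, -2.0]
grip_width: 0.0834
```

```bash
python3 - <<'E'
from h import *
o,c=snap("w3"); print(o["force"],o["qpos"])
cv2.imwrite("pics/w3c.png",cv2.resize(cv2.imread("pics/w3.png")[130:330,130:380],None,fx=3,fy=3,interpolation=cv2.INTER_CUBIC))
E
```

```text
5.8 [ 0.52556816 -0.00784362  0.15604451] [-1.57159984e+00 -2.45036943e-04  1.44291177e+00]
[ 0.34261575 -0.47944311 -2.03988008] [-8.47113686e-02  3.13187118e-01  1.67065173e+00  2.29504385e-04
  1.15694047e+00 -1.52771524e+00]
```

View pics/w3c.png

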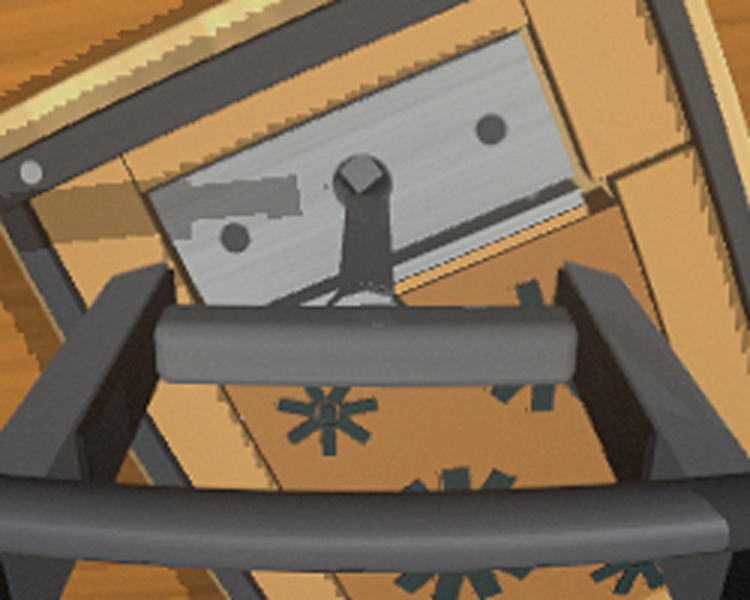

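The quoin hole is centred near crop (362,184), with the small holes at (235,238) and (490,129). The shank's tip is at about (365,195).

```bash
cat >> h.py <<'E'
def wproj(n,pt):
    d=np.load(f"pics/{n}.npz");K=d["camera_matrix"];M=d["mount"]
    q=M[:3,:3].T@(np.asarray(pt)-M[:3,3]);v=np.array([q[0],-q[1],-q[2]]);th=np.arctan2(np.hypot(v[0],v[1]),v[2])
    return K[0,0]*th*v[:2]/np.hypot(v[0],v[1])+K[:2,2]
E
python3 - <<'E'
from h import *
d=np.load("pics/w3.npz");y=d["r"][2];cx=np.array([np.cos(y),np.sin(y)]);cz=np.array([-np.sin(y),np.cos(y)])
f=lambda u,v,z:wplane("w3",u/3+130,v/3+130,z)
for q in [(362.5,184),(235,238),(490,129),(362.5,155),(333,184),(392,184)]:
    b=f(*q,.042);e=b[:2]-d["p"][:2];print(q,b.round(4),(e@cx).round(4),(e@cz).round(4))
for p in [(0,.088,.006),(-.006,.088,.006),(.006,.088,.006),(-.006,.04,.006),(.006,.04,.006),(-.042,-.007,.007),(.042,-.007,.007),(-.042,-.007,-.007),(0,.088,-.006)]: print(p,(wproj("w3",p)-130)*3)
E
```

```text
(362.5, 184) [ 0.5248 -0.0083  0.042 ] -0.0005 0.0007
(235, 238) [ 0.5377 -0.052   0.042 ] -0.0423 -0.0177
(490, 129) [0.512 0.034 0.042] 0.0397 0.0187
(362.5, 155) [ 0.5154 -0.0071  0.042 ] -0.0005 0.0102
(333, 184) [ 0.5236 -0.0176  0.042 ] -0.0099 0.0007
(392, 184) [0.526 0.001 0.042] 0.0089 0.0007
(0, 0.088, 0.006) [364.22508997 191.15168263]
(-0.006, 0.088, 0.006) [343.47825098 191.14291624]
(0.006, 0.088, 0.006) [384.97233851 191.15610095]
(-0.006, 0.04, 0.006) [338.89415117 247.61081537]
(0.006, 0.04, 0.006) [389.35743302 247.62823691]
(-0.042, -0.007, 0.007) [144.99711041 324.35715766]
(0.042, -0.007, 0.007) [583.02770082 324.52968458]
(-0.042, -0.007, -0.007) [151.6578818  388.14402287]
(0, 0.088, -0.006) [364.21758934 230.45621501]
```

>>> jog_arm:
  targets:
    - [8.0,[-0.06,1,0.1],0]
    - [8.0,[-0.06,2.0,0.1],0]
    - [8.0,[-0.06,2.0,0.1],0]
    - [8.0,[-0.06,2.0,0.1],0]

```text
time_s: 6.25
ee_pos: [0.5241, -0.0089, 0.1351]
eef_rot: [-1.57, 0.0, 1.444]
force: [-0.5, -0.2, -2.0]
grip_width: 0.0835
```

```bash
python3 - <<'E'
from h import *
o,c=snap("w4"); print(o["force"])
im=cv2.imread("pics/w4.png")[160:235,200:300];im=cv2.convertScaleAbs(im,alpha=1.8,beta=0)
cv2.imwrite("pics/w4c.png",cv2.resize(im,None,fx=8,fy=8,interpolation=cv2.INTER_CUBIC))
for p in [(0,.088,.006),(-.006,.088,.006),(.006,.088,.006)]: print(p,(wproj("w4",p)-[200,160])*8)
E
```

```text
6.25 [ 0.52411235 -0.00888698  0.1351401 ] [-1.57007591e+00  3.30950761e-05  1.44445272e+00]
[-0.49583755 -0.19801519 -1.97369496]
(0, 0.088, 0.006) [411.25832293 269.73185324]
(-0.006, 0.088, 0.006) [355.93309437 269.70848527]
(0.006, 0.088, 0.006) [466.58465828 269.74362838]
```

View pics/w4c.png

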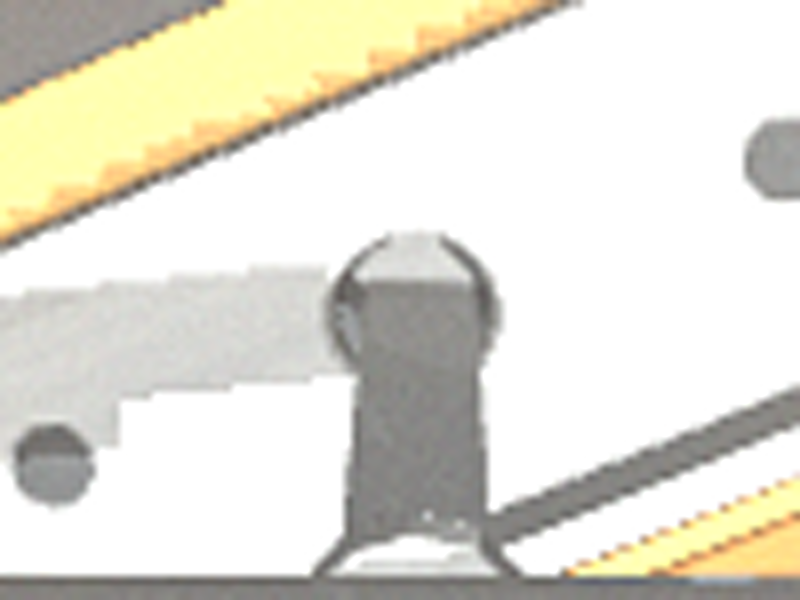

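The hole spans crop u 328–498, with its far edge at v 232. The tip's front edge is at u 362–478, v 282.

```bash
python3 - <<'E'
from h import *
d=np.load("pics/w4.npz");y=d["r"][2];cx=np.array([np.cos(y),np.sin(y)]);cz=np.array([-np.sin(y),np.cos(y)])
f=lambda u,v,z:wplane("w4",u/8+200,v/8+160,z)
for q,z in [((413,232),.042),((328,315),.042),((498,315),.042),((362,282),.0464),((478,282),.0464),((420,282),.0464)]:
    b=f(*q,z);e=b[:2]-d["p"][:2];print(q,b.round(4),(1e3*e@cx).round(2),(1e3*e@cz).round(2))
E
```

```text
(413, 232) [ 0.5153 -0.0076  0.042 ] 0.19 8.9
(328, 315) [ 0.5236 -0.0182  0.042 ] -9.28 -0.69
(498, 315) [0.526  0.0006 0.042 ] 9.65 -0.68
(362, 282) [ 0.519  -0.0137  0.0464] -5.37 4.45
(478, 282) [ 0.5206 -0.0011  0.0464] 7.27 4.46
(420, 282) [ 0.5198 -0.0074  0.0464] 0.95 4.46
```

>>> jog_arm:
  targets:
    - [8.0,[-0.08,0,0.09],0]
    - [8.0,[-0.08,0.3,0.09],0]
    - [8.0,[-0.08,0.5,0.09],0]
    - [8.0,[-0.08,0.5,0.09],0]

```text
time_s: 6.7
ee_pos: [0.5231, -0.0098, 0.1302]
eef_rot: [-1.57, 0.0, 1.444]
force: [-0.3, -0.3, -2.1]
grip_width: 0.0838
```

>>> jog_arm:
  targets:
    - [8.0,[0,0.15,0],0]
    - [8.0,[0,0.3,0],0]
    - [8.0,[0,0.4,0],0]
    - [8.0,[0,0.4,0],0]

```text
time_s: 7.1
ee_pos: [0.5232, -0.0098, 0.1263]
eef_rot: [-1.571, -0.0, 1.444]
force: [-0.5, -0.4, -2.4]
grip_width: 0.0834
```

>>> jog_arm:
  targets:
    - [8.0,[0,0.1,0],0]
    - [8.0,[0,0.2,0],0]
    - [8.0,[0,0.3,0],0]
    - [8.0,[0,0.3,0],0]

```text
time_s: 7.5
ee_pos: [0.5232, -0.0098, 0.1233]
eef_rot: [-1.571, -0.0, 1.444]
force: [0.5, -0.9, -3.0]
grip_width: 0.084
```

>>> jog_arm:
  targets:
    - [8.0,[0,0.05,0],0]
    - [8.0,[0,0.1,0],0]
    - [8.0,[0,0.1,0],0]

```text
time_s: 7.8
ee_pos: [0.5233, -0.0098, 0.1225]
eef_rot: [-1.571, -0.0, 1.444]
force: [-0.5, 0.0, -1.5]
grip_width: 0.0837
```

>>> jog_arm:
  targets:
    - [8.0,[0,0.05,0],0]
    - [8.0,[0,0.1,0],0]
    - [8.0,[0,0.1,0],0]

```text
time_s: 8.1
ee_pos: [0.5236, -0.0098, 0.122]
eef_rot: [-1.572, -0.0, 1.444]
force: [0.3, 0.4, 4.5]
grip_width: 0.0837
```

>>> jog_arm:
  targets:
    - [8.0,[0,0.03,0],0.05]
    - [8.0,[0,0.03,0],0.1]
    - [8.0,[0,0.03,0],0.15]
    - [8.0,[0,0.03,0],0.2]
    - [8.0,[0,0.03,0],0.25]
    - [8.0,[0,0.03,0],0.3]

```text
time_s: 8.7
ee_pos: [0.5237, -0.0098, 0.1218]
eef_rot: [-1.572, -0.001, 1.142]
force: [0.1, -0.4, 5.8]
grip_width: 0.0835
```

```bash
python3 -c "
from station import ctrl
o=ctrl.get_obs();print(o['force'],o['moment'],o['ee_pos'])"
```

```text
[ 0.1152282  -0.42651991  5.76309811] [ 0.03090079 -0.15347919  0.03137239] [ 0.5236877  -0.00979393  0.12179618]
```

>>> jog_arm:
  targets:
    - [8.0,[0,0.02,0],0.05]
    - [8.0,[0,0.02,0],0.1]
    - [8.0,[0,0.02,0],0.15]
    - [8.0,[0,0.02,0],0.2]
    - [8.0,[0,0.02,0],0.25]
    - [8.0,[0,0.02,0],0.3]

```text
time_s: 9.3
ee_pos: [0.5238, -0.0097, 0.1216]
eef_rot: [-1.572, -0.001, 0.842]
force: [1.0, 1.2, 4.6]
grip_width: 0.0838
```

>>> jog_arm:
  targets:
    - [8.0,[0,0.02,0],0.05]
    - [8.0,[0,0.02,0],0.1]
    - [8.0,[0,0.02,0],0.15]
    - [8.0,[0,0.02,0],0.2]
    - [8.0,[0,0.02,0],0.25]

```text
time_s: 9.8
ee_pos: [0.5236, -0.0096, 0.1209]
eef_rot: [-1.571, -0.001, 0.592]
force: [3.2, 2.6, -0.7]
grip_width: 0.0839
```

>>> jog_arm:
  targets:
    - [8.0,[0,0.05,0],0]
    - [8.0,[0,0.1,0],0]

```text
time_s: 10.0
ee_pos: [0.5237, -0.0096, 0.1199]
eef_rot: [-1.571, -0.001, 0.596]
force: [3.8, 2.9, 0.1]
grip_width: 0.083
```

```bash
python3 -c "
from station import ctrl
o=ctrl.get_obs();print(o['force'],o['moment'],o['ee_pos'])"
```

```text
[3.84797947 2.89028223 0.08437776] [ 0.77165842 -1.15749484  0.00491078] [ 0.52366828 -0.00955001  0.11991492]
```

>>> jog_arm:
  targets:
    - [8.0,[0.05,0.05,0],0]
    - [8.0,[0.05,0.1,0],0.02]
    - [8.0,[0.05,0.15,0],0.04]

```text
time_s: 10.3
ee_pos: [0.5238, -0.0094, 0.1183]
eef_rot: [-1.571, -0.0, 0.553]
force: [4.3, 3.2, -0.3]
grip_width: 0.0834
```

```bash
python3 -c "
from station import ctrl
o=ctrl.get_obs();print(o['force'],o['moment'],o['ee_pos'])"
```

```text
[ 4.32588949  3.21253947 -0.27650904] [ 0.72101607 -1.27696516  0.0383043 ] [ 0.52384748 -0.00941611  0.1183116 ]
```

>>> jog_arm:
  targets:
    - [8.0,[0.05,0.15,0],0]
    - [8.0,[0.05,0.3,0],0]
    - [8.0,[0.05,0.45,0],0]
    - [8.0,[0.05,0.6,0],0]
    - [8.0,[0.05,0.6,0],0]

```text
time_s: 10.8
ee_pos: [0.524, -0.0092, 0.112]
eef_rot: [-1.571, 0.0, 0.554]
force: [2.3, 2.3, -4.0]
grip_width: 0.0838
```

```bash
python3 -c "
from station import ctrl
o=ctrl.get_obs();print(o['force'],o['moment'],o['ee_pos'])"
```

```text
[ 2.32041267  2.33645823 -3.96544174] [ 0.58229459 -1.03786209  0.05369645] [ 0.52397108 -0.0092054   0.11197549]
```

>>> jog_arm:
  targets:
    - [8.0,[0.03,0.1,0.02],0]
    - [8.0,[0.03,0.2,0.02],0]
    - [8.0,[0.03,0.3,0.02],0]
    - [8.0,[0.03,0.3,0.02],0]

```text
time_s: 11.2
ee_pos: [0.5241, -0.0091, 0.1095]
eef_rot: [-1.571, 0.0, 0.554]
force: [-0.7, -0.6, 3.7]
grip_width: 0.0838
```

```bash
python3 -c "
from station import ctrl
o=ctrl.get_obs();print(o['force'],o['moment'],o['ee_pos'])"
```

```text
[-0.70004861 -0.60466183  3.6728177 ] [-0.09127179  0.20664576 -0.02647095] [ 0.52411109 -0.00910905  0.10951958]
```

>>> jog_arm:
  targets:
    - [8.0,[0,0,0],0]
    - [8.0,[0,0,0],0.05]
    - [8.0,[0,0,0],0.1]
    - [8.0,[0,0,0],0.15]
    - [8.0,[0,0,0],0.2]
    - [8.0,[0,0,0],0.25]
  grip_force: 55

```text
time_s: 11.8
ee_pos: [0.5245, -0.0088, 0.1095]
eef_rot: [-1.571, -0.001, 0.303]
force: [1.7, 0.7, 2.8]
grip_width: 0.0832
```

```bash
cat > g.py <<'E'
from station import ctrl
o=ctrl.get_obs();print(o['force'].round(2),o['moment'].round(3),o['ee_pos'].round(4),o['eef_rot'].round(3),o['time_s'])
E
python3 g.py
```

```text
[1.65 0.72 2.81] [ 0.334 -0.411  0.242] [ 0.5245 -0.0088  0.1095] [-1.571e+00 -1.000e-03  3.030e-01] 11.8
```

>>> jog_arm:
  targets:
    - [8.0,[0,0,0],0.05]
    - [8.0,[0,0,0],0.1]
    - [8.0,[0,0,0],0.15]
    - [8.0,[0,0,0],0.2]

```text
time_s: 12.2
ee_pos: [0.5246, -0.0088, 0.1095]
eef_rot: [-1.571, -0.001, 0.103]
force: [2.7, 1.6, 1.1]
grip_width: 0.0838
```

```bash
python3 g.py
```

```text
[2.67 1.58 1.12] [ 0.327 -0.562  0.238] [ 0.5246 -0.0088  0.1095] [-1.571e+00 -1.000e-03  1.030e-01] 12.2
```

>>> jog_arm:
  targets:
    - [8.0,[0,0,0],0.05]
    - [8.0,[0,0,0],0.1]
    - [8.0,[0,0,0],0.15]
    - [8.0,[0,0,0],0.2]

```text
time_s: 12.6
ee_pos: [0.5247, -0.0088, 0.1095]
eef_rot: [-1.571, -0.001, -0.097]
force: [3.0, 1.4, 0.9]
grip_width: 0.0835
```

```bash
python3 g.py
```

```text
[3.05 1.42 0.87] [ 0.319 -0.756  0.345] [ 0.5247 -0.0088  0.1095] [-1.571e+00 -1.000e-03 -9.700e-02] 12.6
```

>>> jog_arm:
  targets:
    - [8.0,[0,0,0],0.025]
    - [8.0,[0,0,0],0.05]

```text
time_s: 12.8
ee_pos: [0.5247, -0.0089, 0.1095]
eef_rot: [-1.571, -0.001, -0.146]
force: [3.4, 1.7, 2.0]
grip_width: 0.0833
```

```bash
python3 g.py
```

```text
[3.36 1.73 2.02] [ 0.343 -1.084  0.371] [ 0.5247 -0.0089  0.1095] [-1.571e+00 -1.000e-03 -1.460e-01] 12.8
```

>>> jog_arm:
  targets:
    - [8.0,[0,0,0],0.025]
    - [8.0,[0,0,0],0.05]

```text
time_s: 13.0
ee_pos: [0.5247, -0.0089, 0.1095]
eef_rot: [-1.571, -0.001, -0.197]
force: [4.4, 1.4, 1.5]
grip_width: 0.0838
```

```bash
python3 g.py
```

```text
[4.43 1.43 1.47] [ 0.27  -1.402  0.403] [ 0.5247 -0.0089  0.1095] [-1.571e+00 -1.000e-03 -1.970e-01] 13.0
```

>>> jog_arm:
  targets:
    - [8.0,[0,0,0],-0.03]
    - [8.0,[0,0,0],-0.06]
    - [8.0,[0,0,0],-0.06]

```text
time_s: 13.3
ee_pos: [0.5246, -0.0089, 0.1095]
eef_rot: [-1.571, -0.001, -0.136]
force: [3.9, 2.0, 3.2]
grip_width: 0.0833
```

```bash
python3 g.py
```

```text
[3.93 1.97 3.21] [ 0.289 -1.292  0.007] [ 0.5246 -0.0089  0.1095] [-1.571e+00 -1.000e-03 -1.360e-01] 13.3
```

>>> jog_arm:
  targets:
    - [8.0,[0.04,0,0.02],0]
    - [8.0,[0.04,-0.2,0.02],0]
    - [8.0,[0.04,-0.5,0.02],0]
    - [8.0,[0.04,-0.8,0.02],0]

```text
time_s: 13.7
ee_pos: [0.5245, -0.0088, 0.1166]
eef_rot: [-1.571, 0.001, -0.137]
force: [6.5, 0.8, -6.4]
grip_width: 0.0831
```

```bash
python3 g.py
```

```text
[ 6.51  0.8  -6.39] [ 0.1   -1.811  0.104] [ 0.5245 -0.0088  0.1166] [-1.571e+00  1.000e-03 -1.370e-01] 13.7
```

>>> jog_arm:
  targets:
    - [8.0,[0.06,0,0],0]
    - [8.0,[0.06,-0.3,0],0]
    - [8.0,[0.06,-0.5,0],0]

```text
time_s: 14.0
ee_pos: [0.5247, -0.0089, 0.122]
eef_rot: [-1.571, 0.002, -0.136]
force: [-0.2, -0.1, -0.9]
grip_width: 0.0832
```

```bash
python3 g.py
```

```text
[-0.16 -0.08 -0.88] [ 0.064 -0.102  0.009] [ 0.5247 -0.0089  0.122 ] [-1.571  0.002 -0.136] 14.0
```

>>> jog_arm:
  targets:
    - [8.0,[0,-1,0],0]
    - [8.0,[0,-4,0],0]
    - [8.0,[0,-7.5,0],0]
    - [8.0,[-7.5,-7.5,36.3],0.18]
    - [8.0,[-7.5,-7.5,36.3],0.18]
    - [8.0,[-7.5,-7.5,36.3],0.18]
    - [8.0,[-7.5,-7.5,36.3],0.18]
    - [8.0,[-7.5,-7.5,36.3],0.18]
    - [8.0,[-7.5,-7.5,36.3],0.18]
    - [8.0,[-7.5,-7.5,36.3],0.18]

```text
time_s: 15.0
ee_pos: [0.501, 0.3371, 0.198]
eef_rot: [-1.571, 0.0, -0.316]
force: [0.6, -0.7, -1.9]
grip_width: 0.0833
```

>>> jog_arm:
  targets:
    - [8.0,[0,0,0],0]
    - [8.0,[0,0,0],0]
    - [8.0,[0,0,0],0]

```text
time_s: 15.3
ee_pos: [0.5019, 0.3343, 0.1975]
eef_rot: [-1.571, 0.0, -0.317]
force: [-0.2, -0.4, -1.9]
grip_width: 0.0835
```

>>> jog_arm:
  targets:
    - [8.0,[-1.07,0,2.44],0]
    - [8.0,[-1.07,3,2.44],0]
    - [8.0,[-1.07,5.5,2.44],0]
    - [8.0,[-1.07,5.5,2.44],0]
    - [8.0,[-1.07,5.5,2.44],0]

```text
time_s: 15.8
ee_pos: [0.4998, 0.3609, 0.1433]
eef_rot: [-1.571, -0.0, -0.317]
force: [0.5, 0.9, -2.2]
grip_width: 0.0838
```

```bash
python3 - <<'E'
from h import *
o,c=snap("w5"); print(o["force"])
im=cv2.imread("pics/w5.png")[150:240,190:310]
cv2.imwrite("pics/w5c.png",cv2.resize(im,None,fx=6,fy=6,interpolation=cv2.INTER_CUBIC))
for p in [(0,.088,.006),(-.006,.088,.006),(.006,.088,.006)]: print(p,(wproj("w5",p)-[190,150])*6)
E
```

```text
15.8 [0.49979193 0.3609054  0.14328971] [-1.57069710e+00 -1.53499743e-04 -3.17130351e-01]
[ 0.46137374  0.85749511 -2.17783677]
(0, 0.088, 0.006) [372.66927065 258.04302018]
(-0.006, 0.088, 0.006) [331.13338327 258.04262051]
(0.006, 0.088, 0.006) [414.19888141 258.03624709]
```

View pics/w5c.png

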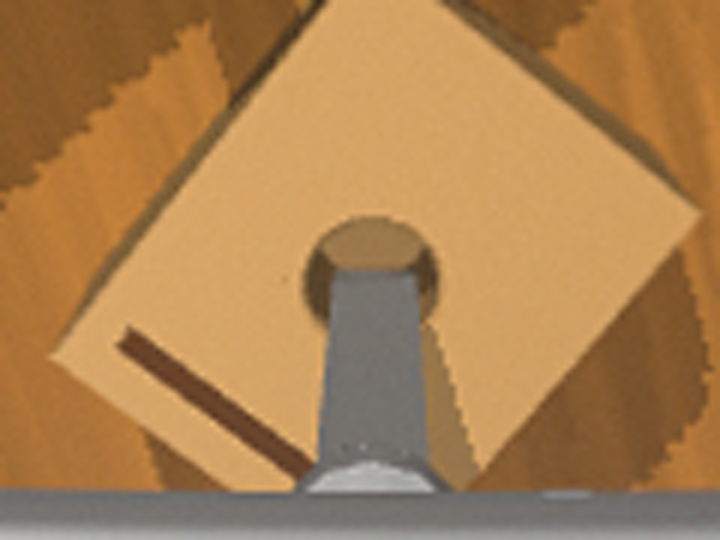

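The hole spans crop u 303–440 with its far edge at v 216. The tip edge is at u 331–418, v 270.

```bash
python3 - <<'E'
from h import *
d=np.load("pics/w5.npz");y=d["r"][2];cx=np.array([np.cos(y),np.sin(y)]);cz=np.array([-np.sin(y),np.cos(y)])
f=lambda u,v,z:wplane("w5",u/6+190,v/6+150,z)
for q,z in [((371.5,216),.045),((374.5,270),.0547)]:
    b=f(*q,z);e=b[:2]-d["p"][:2];print(q,b.round(4),(1e3*e@cx).round(2),(1e3*e@cz).round(2))
E
```

```text
(371.5, 216) [0.5027 0.3701 0.045 ] -0.13 9.59
(374.5, 270) [0.5013 0.3646 0.0547] 0.28 4.03
```

>>> jog_arm:
  targets:
    - [8.0,[-0.04,0,0.1],0]
    - [8.0,[-0.04,0.6,0.1],0]
    - [8.0,[-0.04,1.2,0.1],0]
    - [8.0,[-0.04,1.8,0.1],0]
    - [8.0,[-0.04,2.0,0.1],0]

```text
time_s: 16.35
ee_pos: [0.4988, 0.3626, 0.1212]
eef_rot: [-1.572, 0.001, -0.316]
force: [-0.2, -0.9, -1.8]
grip_width: 0.0836
```

```bash
python3 g.py
```

```text
[-0.15 -0.91 -1.78] [-0.061 -0.064  0.017] [0.4988 0.3626 0.1212] [-1.572e+00  1.000e-03 -3.160e-01] 16.35
```

>>> jog_arm:
  targets:
    - [8.0,[0,0.6,0],0]
    - [8.0,[0,1.2,0],0]
    - [8.0,[0,1.8,0],0]
    - [8.0,[0,2.3,0],0]
    - [8.0,[0,2.4,0],0]
    - [8.0,[0,2.4,0],0]

```text
time_s: 16.95
ee_pos: [0.4991, 0.3628, 0.0981]
eef_rot: [-1.571, 0.0, -0.316]
force: [0.4, -0.3, -3.1]
grip_width: 0.0838
```

```bash
python3 g.py
```

```text
[ 0.37 -0.27 -3.13] [-0.215 -0.206  0.024] [0.4991 0.3628 0.0981] [-1.571  0.    -0.316] 16.95
```

>>> jog_arm:
  targets:
    - [8.0,[0,0.1,0],0]
    - [8.0,[0,0.2,0],0]
    - [8.0,[0,0.25,0],0]
    - [8.0,[0,0.25,0],0]

```text
time_s: 17.35
ee_pos: [0.4992, 0.3628, 0.0958]
eef_rot: [-1.571, -0.0, -0.316]
force: [0.4, -1.1, -2.8]
grip_width: 0.0833
```

>>> jog_arm:
  targets:
    - [8.0,[0,0.05,0],0]
    - [8.0,[0,0.1,0],0]
    - [8.0,[0,0.1,0],0]

```text
time_s: 17.65
ee_pos: [0.4993, 0.3631, 0.0955]
eef_rot: [-1.57, -0.0, -0.316]
force: [-1.6, -0.6, 5.2]
grip_width: 0.0831
```

Floor contact, so the key is standing. Next: open, let it settle, and withdraw.

>>> jog_arm:
  targets:
    - [8.0,[0,-0.05,0],0]
    - [8.8,[0,-0.05,0],0]
    - [9.4,[0,-0.05,0],0]
    - [9.4,[0,-0.05,0],0]
    - [9.4,[0,-0.05,0],0]
    - [9.4,[0,-0.05,0],0]
  grip_force: 5

```text
time_s: 18.25
ee_pos: [0.4992, 0.3628, 0.0953]
eef_rot: [-1.571, 0.0, -0.316]
force: [0.2, -0.9, -0.0]
grip_width: 0.0938
```

>>> jog_arm:
  targets:
    - [9.4,[0,-1,0],0]
    - [9.4,[0,-3,0],0]
    - [9.4,[0,-6,0],0]
    - [9.4,[0,-10,0],0]
    - [9.4,[0,-13,0],0]
    - [9.4,[0,-13,0],0]

```text
time_s: 18.85
ee_pos: [0.5002, 0.3636, 0.2309]
eef_rot: [-1.565, -0.005, -0.316]
force: [0.1, 0.9, 0.5]
grip_width: 0.0942
```

```bash
python3 - <<'E'
from h import *
from station import optics
o,c=snap("w6"); print(o["force"],o["grip_width"])
a=cv2.imread("pics/w6.png")
n={k:optics.camera(k) for k in("scene","side")}
np.savez("pics/scene2.npz",**n["scene"]);np.savez("pics/side2.npz",**n["side"])
S=np.load("pics/scene.npz");k=S["img"].astype(int);s2=n["scene"]["img"]
cr=lambda im,x,y,w,h,f:cv2.resize(im[y:y+h,x:x+w],(int(w*f),int(h*f)),interpolation=cv2.INTER_CUBIC)
top=cr(a,120,100,266,200,1.5)
b=cr(s2[:,:,::-1],200,120,200,150,2);b0=cr(S["img"][:,:,::-1],200,120,200,150,2)
o=np.hstack([top,np.zeros((300,1,3),np.uint8),cr(n["side"]["img"][:,:,::-1],140,160,200,150,2)])
o2=np.hstack([b,b0]);w=min(o.shape[1],o2.shape[1]);cv2.imwrite("pics/fin.png",np.vstack([o[:,:w],o2[:,:w]]))
E
```

```text
18.85 [0.50023291 0.36356646 0.23088539] [-1.56462442 -0.00501461 -0.31565578]
[0.10885016 0.90776869 0.51485584] 0.09416559602185991
```

View pics/fin.png

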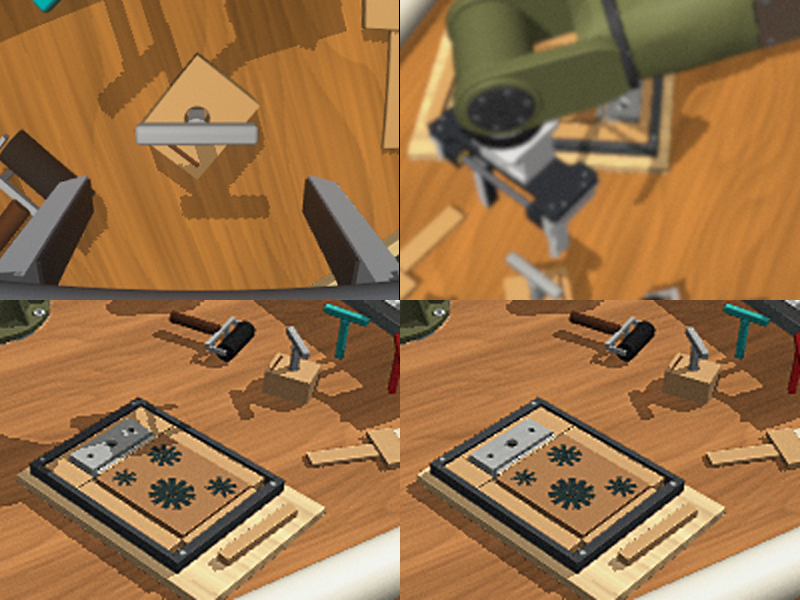

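The key stands upright in its rest again, and nothing else has moved. The block has shifted away from the quoin, and the gripper is clear.

```bash
python3 -c "
from station import ctrl
print(ctrl.hand_in())"
```

```text
the job is handed in; nothing more can be done
None
```

The job is done and handed in at about 19 s of the 72 s allowed; the hand-in gives no verdict.

- **Finding the socket:** I took the key by the ends of its bar and searched the quoin with about 6–8 N. The square dropped in after about 0.85 rad of clockwise turning. The key went fully home, about 13 mm below the first contact.
- **Tightening:** I turned it clockwise about 0.75 rad more. The torque rose from about 0.24 N m (turning freely) to about 0.40 N m, which I estimate as 35–45 N on the block. I worked this out from the torque, whose readings vary by about 0.03 N m, and did not measure it directly.
- **Drawing the key out:** I backed the torque off to about zero and drew the key out. It dragged slightly on the way (about 6.5 N sideways and 4 N of pull) until I corrected the position by less than 1 mm.
- **Last checks:** The final pictures show the key upright in its rest and the gripper open and clear of it. In the part of the bench I compared, nothing else had moved. I did not compare the jar, baren, mallet and spare quoin side, and the arm hid part of the side view.
- **Disagreement:** The two fixed cameras differed by about 7 mm at the start, so I took the final positions from the wrist camera.

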